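# Roll a limewood blank into the carver's V-cradle

### The arm

A 6-joint arm with a two-finger parallel gripper is mounted at the origin on the work surface. World frame = base frame: x ahead of the robot, y to its left, z up, the work surface at z = 0. Lengths are in mm, angles in rad, forces in N, time in s.
With the tool pointing down it reaches from about 275 to 750 mm from the base axis. Payload 10.2 kg.
Tool frame: the origin (TCP) lies on the centre line of the jaws, within the pads' length; the fingertips stand env.nose_length ahead of it and the grasp point (between the pads) lies 5 mm behind it (env.nose_length is the distance from the TCP to the fingertips, in mm); z points along the fingers, y is the direction in which the jaws open and shut (so a half turn about z gives the same grasp; the last joint's range is limited). The gripper opens to 85 mm and grips with 20 to 120 N. Pads are 22 mm wide; open, the fingers measure 114 mm over their backs; the gripper's body (76 mm by 85 mm) begins 54 mm behind the grasp point. The pads swing forward as they close: fully open they stand 13 mm farther back than shut.
Start: joints at [-1.381, 0.313, 1.498, -0, 1.331, -0.223], TCP at [210.605, -480.912, 245.294] pointing down, gripper open.
Joint ranges: [-2.94, 2.94], [-0.97, 2.17], [0.19, 2.56], [-1.23, 4.37], [0.02, 3.11], [-2.88, 2.88]. Speed limits (rad/s): [2.39, 2.39, 3.01, 3.14, 3.14, 3.14].

### API

Orientations are given as a rotation vector (axis times angle).
In Python, from station import env gives the robot as it stands. The module is installed in compiled form; this text tells all that it offers.
- The arm moves only by the tool play_rows, never from a script. Its argument "motion" is a list that holds one entry, the list of rows, each a list of 7 numbers: the opening, from -1 (shut) to 1 (fully open), so that 0 is half open, then the shift along the tool's x, y, z in units of 500 mm (1.0 is 500 mm), then the turn, a rotation vector about the tool's x, y, z in units of 0.1 rad (1.0 is 0.1 rad). In form: [[[fingers, tx, ty, tz, wx, wy, wz], ...]]. A call has 1 to 12 rows; each row shifts and turns the pose as measured when the row begins, along the tool's axes as they then stand; what a row does not reach is not made up. A row lasts 1/12 s, in which the tool goes at most 41.7 mm and 7.16 degrees, less where a joint would pass 70% of its speed; a pose out of reach is approached as far as the arm can. A call with a number of a shift or a turn outside -1 to 1 is refused whole. A call with a gripper value outside its range is refused whole. The fingers move at their own pace and stop on an object; "squeeze" is the grip in N (left out, the last holds). Time passes only in rows, so rows that do not move let the fingers close. It gives the time, the measured TCP pose, the force and the opening at its end, in the units of the state.
- env.read_state(): the state, without advancing time (a new reading comes with each control period).
- env.camera(name): name is "scene" or "top"; returns the picture (480x640x3 uint8, red, green, blue); there is no depth.
- env.camera_info(name): a dict with "intrinsics" (3x3 intrinsics, pixels), "k1" (the pictures are not rectified: a ray, as slopes to the right and down, at radius r is drawn at 1 + k1 r^2 times it, then the intrinsics apply), "cam_to_world" (4x4, takes a point from camera to world coordinates). Camera axes: x right, y up, looking along -z (the intrinsics and any distortion apply to the point x, -y, -z); pixel columns grow to the right and rows downward; lengths in mm; the calibration is good to about 2 mm. A picture is of the moment at which its call begins. camera_info takes no time and is no camera call.
- env.job_done(): hands the job in, once; it reports no verdict.
The state is a dict: "time_s": time; "joint_pos": joint angles; "qd": joint speeds; "joint_torque": joint torques, N m; "ee_pos": TCP position; "eef_rot": TCP orientation; "ft_force": force on the tool from outside, world axes, zero at the start; "torque": the same for the moment, N m; "opening": finger opening in mm.
Only numpy, scipy, OpenCV 4.12 (cv2) and the standard library are available. Lean on these libraries where they do the work, as an engineer would, in place of code of your own. Each camera call takes 0.05 s, during which the arm holds its last target.

### The job

Roll the pale limewood round blank along the bench, up the green ramp on its own side and over the crest into the V of the cradle, so that it lies at rest down in the V, with neither end sticking out past the cradle. Push it gently by its side with the outside of the fingers: do not pinch it, lift it or knock it through. Leave the dark walnut blank and everything else on the bench where they are, and finish clear of it all.

Things in the scene. Friction and masses are not known exactly. Their poses are not given: they have to be found in the camera images.
- lime_blank: pale limewood round bar, sanded and oiled (rather slippery), 50 mm diameter, 130 mm long, 0.11 to 0.23 kg, on the bench on either side of the cradle, up to 9 degrees from parallel to its groove. It rolls freely, and back down the ramp if let go there. Origin on its centre line at mid-length; x axis is its centre line, y and z turn as it rolls.
- cradle: V-cradle fixed to the bench: plywood V groove between two green ramps, 200 mm long along the groove, 194 mm across, ends open. Origin on the bench under the V's middle; x along the groove, y across (the way a bar rolls in), z up. Alike on both sides: ramp starts at bench level 97 mm from the middle, rises at 12 deg to a crest 16 mm high at 21 mm; the V face then drops at 35 deg to 1 mm high at y = 0.
- cradle_seat (a point): point in the middle of the cradle where the centre of the seated 50 mm bar belongs, 31.5 mm above the bench; axes as the cradle's. The bar's centre line is 41 mm above the bench when it tops a crest.
- walnut_blank: dark walnut round bar, same size and origin as the limewood one, lying on the bench on the other side of the cradle; leave it.
- gouge_a: carving gouge lying on the far part of the bench, about 230 mm long, 28 mm thick; origin where blade meets handle; leave it.
- gouge_b: a second carving gouge like the first; leave it.
- mallet: dark wooden round carver's mallet standing on its head, 84 mm across, 240 mm tall; origin under its centre; leave it.
- stone: grey sharpening stone, 160 x 50 x 25 mm, lying flat; origin under its centre; leave it.
- wax: amber jar of wax with brass-coloured cap, 72 mm across, 50 mm tall; origin under its centre; leave it.
- brush: bench brush lying down, 200 mm long; leave it.
- offcut: pale wooden offcut, 90 x 50 x 35 mm; origin under its centre; leave it.

How it is judged:
By the outcome, as a careful person would: the job done as asked, in the order asked, and still so for the second after the job is handed in, with the robot touching nothing.
It also fails if it takes over 43 s, if anything falls off the work surface, if the arm or the gripper's body presses on something with over 40 N, if the wrist force passes 120 N, or if a joint passes its speed limit or range.

## Working session

There is one attempt and no reset: what is moved stays moved. The work goes in short steps, Python scripts to look and compute and a tool call to move; the robot and the scene stay as the last step left them, time stands still between calls to the robot, and variables do not carry over. Pictures are saved under pics/ and viewed, and the job is handed in when it is done.

Besides the shell and the picture viewer there is one more tool, called as name([rows], argument=value, ...), one row to a line, values as JSON. play_rows: Moves the arm, as the interface text tells. Shifts and turns lie within -1 to 1; 1 stands for 500 mm of shift or 0.1 rad of turn. Its arguments: {"type":"object","properties":{"motion":{"type":"array","items":{"type":"array","items":{"type":"array","items":{"type":"number"}}}},"squeeze":{"type":"number"}},"required":["motion"]}

```bash
mkdir -p pics; python3 - <<'E'
from station import env
import cv2
for n in("scene","top"):
    cv2.imwrite(f"pics/{n}0.png",env.camera(n)[:,:,::-1]); i=env.camera_info(n); print(n,i)
print(env.read_state(), env.nose_length)
E
```

```text
scene {'intrinsics': array([[572.46323502,   0.        , 315.160795  ],
       [  0.        , 572.46323502, 241.7172108 ],
       [  0.        ,   0.        ,   1.        ]]), 'k1': -0.04448266988499878, 'cam_to_world': array([[ 1.63366273e-02, -8.44664239e-01,  5.35047137e-01,
         1.26851777e+03],
       [ 9.99752610e-01,  2.18774701e-02,  4.01185378e-03,
         2.36199728e+01],
       [-1.50941472e-02,  5.34849231e-01,  8.44812681e-01,
         1.19746909e+03],
       [ 0.00000000e+00,  0.00000000e+00,  0.00000000e+00,
         1.00000000e+00]])}
top {'intrinsics': array([[437.66160821,   0.        , 317.55660405],
       [  0.        , 437.66160821, 238.28817837],
       [  0.        ,   0.        ,   1.        ]]), 'k1': 0.026415246170425115, 'cam_to_world': array([[-3.35459770e-03,  9.89550917e-01, -1.44144818e-01,
         3.72924495e+02],
       [-9.99695277e-01,  2.06688115e-04,  2.46842304e-02,
         4.55233505e+01],
       [ 2.44560958e-02,  1.44183699e-01,  9.89248685e-01,
         1.33599200e+03],
       [ 0.00000000e+00,  0.00000000e+00,  0.00000000e+00,
         1.00000000e+00]])}
{'time_s': 0.1, 'joint_pos': array([-1.38141030e+00,  3.13363871e-01,  1.49834771e+00,  2.46122864e-06,
        1.33099515e+00, -2.23397405e-01]), 'qd': array([-1.01364121e-03, -1.48934082e-03, -2.14941015e-03, -6.45569993e-04,
       -4.48840418e-05,  1.70201784e-03]), 'joint_torque': array([ 2.60669265e-03, -4.12900901e+01, -2.60142249e+01, -2.60671432e-04,
        2.99431093e-03,  8.61402725e-06]), 'ee_pos': array([ 210.5595578 , -480.6975918 ,  244.81277788]), 'eef_rot': array([-3.07382772e+00, -6.43575966e-01, -3.35010602e-05]), 'ft_force': array([-0.34925159, -0.03141668, -0.53707337]), 'torque': array([-0.03791508,  0.03622805, -0.0229444 ]), 'opening': 85.8017834754681} 14.0
```

View pics/scene0.png

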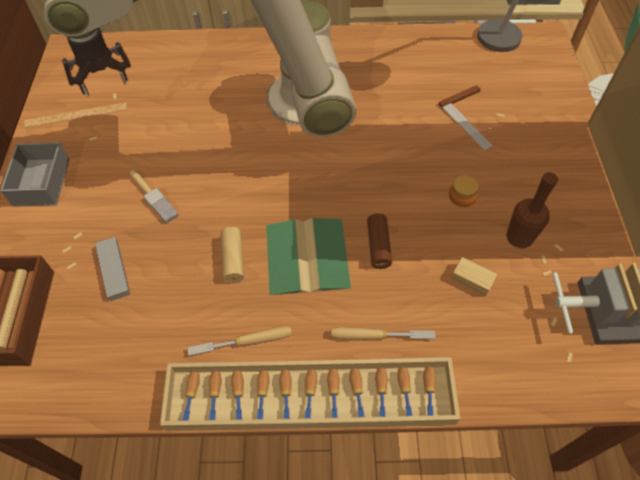

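View pics/top0.png

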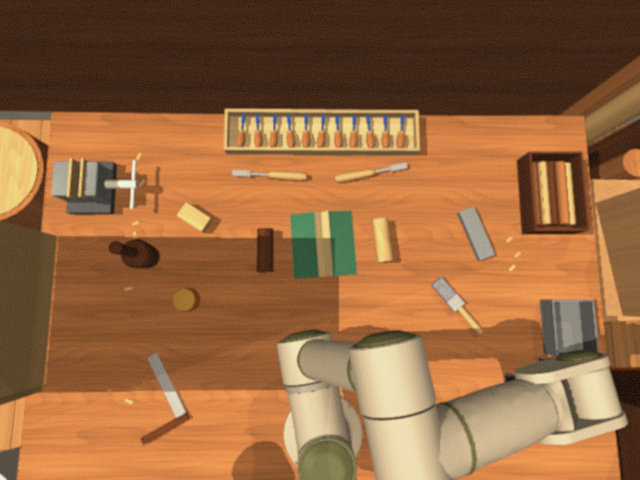

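The lime blank lies on the -y side: scene (232,253), top (383,240). The cradle is at scene (308,256) and the walnut is on its +y side. Next I'll enlarge both pictures.

```bash
python3 - <<'E'
import cv2
a=cv2.imread("pics/scene0.png")[205:305,205:365]; cv2.imwrite("pics/sc.png",cv2.resize(a,None,fx=5,fy=5,interpolation=cv2.INTER_CUBIC))
a=cv2.imread("pics/top0.png")[195:295,250:410]; cv2.imwrite("pics/tc.png",cv2.resize(a,None,fx=5,fy=5,interpolation=cv2.INTER_CUBIC))
E
```

```text
(no output)
```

View pics/sc.png

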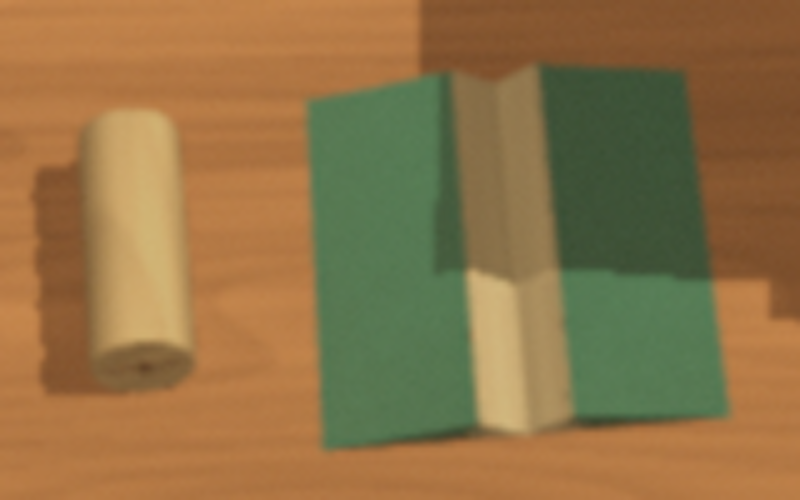

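View pics/tc.png

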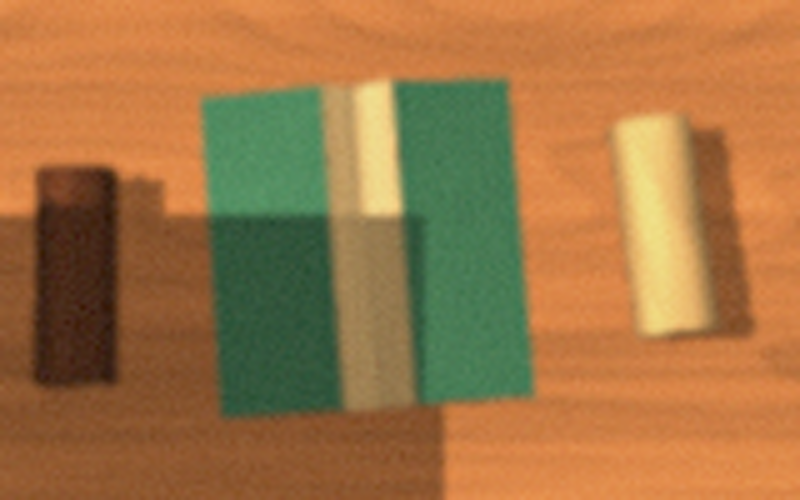

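```bash
cat > h.py <<'E'
from station import env
import numpy as np, cv2
from scipy.optimize import least_squares
def proj(n,P):
    i=env.camera_info(n);K=i["intrinsics"];T=np.linalg.inv(i["cam_to_world"])
    q=np.atleast_2d(P)@T[:3,:3].T+T[:3,3]; s=np.c_[q[:,0],-q[:,1]]/-q[:,2:]
    s=s*(1+i["k1"]*(s**2).sum(1,keepdims=True)); return s*K[0,0]+K[:2,2]
def back(n,uv,z):
    return np.array([least_squares(lambda p:(proj(n,[[p[0],p[1],z]])-u)[0],[400,0]).x for u in np.atleast_2d(uv)])
def cyl(x,y,yaw,z=25,L=130,r=25):
    a=np.linspace(0,2*np.pi,48,endpoint=False);d=np.array([np.cos(yaw),np.sin(yaw),0]);p=np.array([-d[1],d[0],0])
    ring=r*(np.cos(a)[:,None]*p+np.sin(a)[:,None]*[0,0,1])
    return np.vstack([np.array([x,y,z])+s*L/2*d+ring for s in(-1,1)])
def hull(n,*a,**k): return cv2.convexHull(proj(n,cyl(*a,**k)).astype(np.float32))
def full(pts,off,f=5): return (np.array(pts,float)+.5)/f-.5+off
def fitcyl(obs,x0,z=25):
    def r(p):
        o=[]
        for n,pts in obs.items():
            H=hull(n,p[0]*100,p[1]*100,p[2],z=z); o+=[cv2.pointPolygonTest(H,(float(a),float(b)),True) for a,b in pts]
        return o
    s=least_squares(r,[x0[0]/100,x0[1]/100,x0[2]],diff_step=1e-3); return s.x*[100,100,1],s.fun
def fitcradle(obs):
    # obs: {cam:[(local xyz, uv)]}
    def r(p):
        c,s=np.cos(p[2]),np.sin(p[2]);o=[]
        for n,l in obs.items():
            for (X,Y,Z),uv in l: o+=list((proj(n,[[p[0]*100+c*X-s*Y,p[1]*100+s*X+c*Y,Z]])-uv)[0])
        return o
    s=least_squares(r,[4.5,.2,0]);return s.x*[100,100,1],s.fun
E
python3 - <<'E'
from h import *
so=(205,205);to=(250,195)
# scene: up in image = toward robot (-x), left=-y
L=[(-100,-97,0),(-100,97,0),(100,97,0),(100,-97,0)]
S=full([(307,100),(686,70),(730,416),(325,449)],so)
T=full([(534,397),(222,417),(202,98),(508,80)],to)
for o in ({"scene":list(zip(L,S))},{"top":list(zip(L,T))},{"scene":list(zip(L,S)),"top":list(zip(L,T))}):
    print(*[np.round(v,3) for v in fitcradle(o)])
ls=full([(82,130),(86,220),(92,360),(177,125),(184,230),(193,350),(130,108),(145,392)],so)
lt=full([(612,130),(625,230),(638,325),(687,120),(702,225),(716,325),(650,115),(678,334)],to)
for o in ({"scene":ls},{"top":lt},{"scene":ls,"top":lt}):
    print(*[np.round(v,3) for v in fitcyl(o,[450,-120,0])])
E
```

```text
[ 5.47902e+02 -2.70300e+00  6.80000e-02] [-0.279 -0.312  0.22  -0.28   0.684  0.141 -0.629  0.293]
[ 5.50311e+02 -4.38600e+00  6.40000e-02] [ 0.482  0.203 -0.577  0.42  -0.42  -0.225  0.528 -0.448]
[ 5.48987e+02 -3.33800e+00  6.60000e-02] [-0.491  0.001  0.048  0.115  0.386  0.61  -0.972  0.666  0.212  0.564
 -0.848  0.923 -0.827  0.265  0.123 -0.095]
[ 5.56817e+02 -1.82270e+02  1.10000e-01] [ 0.168  0.709  0.63   0.171  0.742  0.591 -0.004  0.155]
[ 5.58400e+02 -1.84066e+02  9.70000e-02] [ 0.31   0.498  0.806  1.015  0.746  0.47  -0.172  0.536]
[ 5.57408e+02 -1.82676e+02  1.18000e-01] [ 0.353  0.963  0.636 -0.245  0.515  0.578 -0.222  0.362  0.75   0.997
  0.917  0.188  0.265  0.396 -0.448  0.774]
```

```bash
cat >> h.py <<'E'
from scipy.spatial.transform import Rotation as R
CX,CY,CW=549.,-3.4,.066
def toworld(X,Y,Z): c,s=np.cos(CW),np.sin(CW); return np.array([CX+c*X-s*Y,CY+s*X+c*Y,Z])
def tolocal(p): c,s=np.cos(CW),np.sin(CW); d=np.array(p[:2])-[CX,CY]; return np.array([c*d[0]+s*d[1],-s*d[0]+c*d[1],p[2]])
def tgtR(): # tool x=cradle y, y=cradle x, z down
    c,s=np.cos(CW),np.sin(CW); return R.from_matrix(np.array([[-s,c,0],[c,s,0],[0,0,-1]]).T)
def plan(X,Y,Z,n):
    st=env.read_state(); p=st["ee_pos"]; r=R.from_rotvec(st["eef_rot"]); t=toworld(X,Y,Z); w=(r.inv()*tgtR()).as_rotvec()
    print("local",tolocal(p).round(1),"rotleft",w.round(3),"f",st["ft_force"].round(1),"open",round(st["opening"],1),"t",st["time_s"])
    for k in range(n):
        rr=r*R.from_rotvec(w*k/n); d=rr.inv().apply((t-p)/n)/500; print([0.4,*d.round(3),*(w/n*10).round(2)])
E
python3 - <<'E'
from h import *
print(tgtR().as_matrix())
plan(-4,-250,200,13)
print(back("scene",[(97,240),(130,298),(113,268),(155,195)],20).round())
E
```

```text
[[-0.06595209  0.99782279  0.        ]
 [ 0.99782279  0.06595209  0.        ]
 [ 0.          0.         -1.        ]]
local [-369.2 -453.9  244.8] rotleft [-1.000e-03 -1.000e-03 -1.224e+00] f [-0.3 -0.  -0.5] open 85.8 t 0.1
[0.4, np.float64(0.063), np.float64(-0.01), np.float64(0.007), np.float64(-0.0), np.float64(-0.0), np.float64(-0.94)]
[0.4, np.float64(0.064), np.float64(-0.004), np.float64(0.007), np.float64(-0.0), np.float64(-0.0), np.float64(-0.94)]
[0.4, np.float64(0.064), np.float64(0.002), np.float64(0.007), np.float64(-0.0), np.float64(-0.0), np.float64(-0.94)]
[0.4, np.float64(0.064), np.float64(0.008), np.float64(0.007), np.float64(-0.0), np.float64(-0.0), np.float64(-0.94)]
[0.4, np.float64(0.063), np.float64(0.014), np.float64(0.007), np.float64(-0.0), np.float64(-0.0), np.float64(-0.94)]
[0.4, np.float64(0.061), np.float64(0.02), np.float64(0.007), np.float64(-0.0), np.float64(-0.0), np.float64(-0.94)]
[0.4, np.float64(0.059), np.float64(0.025), np.float64(0.007), np.float64(-0.0), np.float64(-0.0), np.float64(-0.94)]
[0.4, np.float64(0.057), np.float64(0.031), np.float64(0.007), np.float64(-0.0), np.float64(-0.0), np.float64(-0.94)]
[0.4, np.float64(0.053), np.float64(0.036), np.float64(0.007), np.float64(-0.0), np.float64(-0.0), np.float64(-0.94)]
[0.4, np.float64(0.05), np.float64(0.041), np.float64(0.007), np.float64(-0.0), np.float64(-0.0), np.float64(-0.94)]
[0.4, np.float64(0.046), np.float64(0.045), np.float64(0.007), np.float64(-0.0), np.float64(-0.0), np.float64(-0.94)]
[0.4, np.float64(0.041), np.float64(0.049), np.float64(0.007), np.float64(-0.0), np.float64(-0.0), np.float64(-0.94)]
[0.4, np.float64(0.037), np.float64(0.053), np.float64(0.007), np.float64(-0.0), np.float64(-0.0), np.float64(-0.94)]
[[ 504. -521.]
 [ 666. -413.]
 [ 585. -467.]
 [ 369. -395.]]
```

play_rows([
  [[0.4,0.063,-0.01,0.007,0,0,-0.94],[0.4,0.064,-0.004,0.007,0,0,-0.94],[0.4,0.064,0.002,0.007,0,0,-0.94],[0.4,0.064,0.008,0.007,0,0,-0.94],[0.4,0.063,0.014,0.007,0,0,-0.94],[0.4,0.061,0.02,0.007,0,0,-0.94],[0.4,0.059,0.025,0.007,0,0,-0.94],[0.4,0.057,0.031,0.007,0,0,-0.94],[0.4,0.053,0.036,0.007,0,0,-0.94],[0.4,0.05,0.041,0.007,0,0,-0.94],[0.4,0.046,0.045,0.007,0,0,-0.94],[0.4,0.041,0.049,0.007,0,0,-0.94]],
])

```text
time_s: 1.1
ee_pos: [539.9, -258.3, 197.3]
eef_rot: [-2.203, -2.229, 0.0]
ft_force: [-0.5, -0.0, -0.5]
opening: 60.1
```

```bash
python3 - <<'E'
from h import *
plan(-4,-250,120,4)
E
```

```text
local [ -25.9 -253.8  197.3] rotleft [-0.005 -0.005 -0.054] f [-0.5 -0.  -0.5] open 60.1 t 1.1
[0.4, np.float64(0.002), np.float64(0.011), np.float64(0.039), np.float64(-0.01), np.float64(-0.01), np.float64(-0.13)]
[0.4, np.float64(0.002), np.float64(0.011), np.float64(0.039), np.float64(-0.01), np.float64(-0.01), np.float64(-0.13)]
[0.4, np.float64(0.002), np.float64(0.011), np.float64(0.039), np.float64(-0.01), np.float64(-0.01), np.float64(-0.13)]
[0.4, np.float64(0.002), np.float64(0.011), np.float64(0.039), np.float64(-0.01), np.float64(-0.01), np.float64(-0.13)]
```

Good tracking. I'll go down to z=70, then measure the fingertips.

play_rows([
  [[0.4,0.002,0.011,0.05,-0.01,-0.01,-0.13],[0.4,0.002,0.011,0.05,-0.01,-0.01,-0.13],[0.4,0.002,0.011,0.05,-0.01,-0.01,-0.13],[0.4,0.002,0.011,0.05,-0.01,-0.01,-0.13],[0.4,0,0,0.05,0,0,0],[0.4,0,0,0,0,0,0],[0.4,0,0,0,0,0,0]],
])

```text
time_s: 1.68
ee_pos: [567.0, -245.9, 64.8]
eef_rot: [-2.126, -2.308, -0.002]
ft_force: [-0.9, -1.1, 0.2]
opening: 59.8
```

```bash
python3 - <<'E'
from h import *
plan(-4,-245,60,1)
for n in("scene","top"):
    im=env.camera(n)[:,:,::-1].copy()
    p=env.read_state()["ee_pos"]; u=proj(n,p)[0]; print(n,u)
    x,y=(u-[60,50]).astype(int); a=im[y:y+100,x:x+160]; print("off",x,y)
    cv2.imwrite(f"pics/{n}1.png",cv2.resize(a,None,fx=5,fy=5,interpolation=cv2.INTER_CUBIC))
E
```

```text
local [   2.  -243.1   64.8] rotleft [-0.002 -0.004  0.016] f [-0.9 -1.1  0.2] open 59.8 t 1.6833
[0.4, np.float64(-0.004), np.float64(-0.012), np.float64(0.01), np.float64(-0.02), np.float64(-0.04), np.float64(0.16)]
scene [202.14243757 249.85123512]
off 142 199
top [405.69047939 235.2613913 ]
off 345 185
```

View pics/scene1.png

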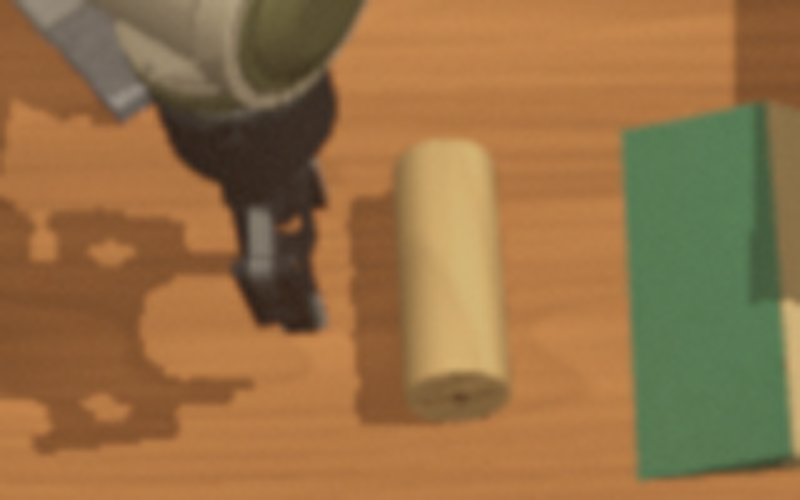

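View pics/top1.png

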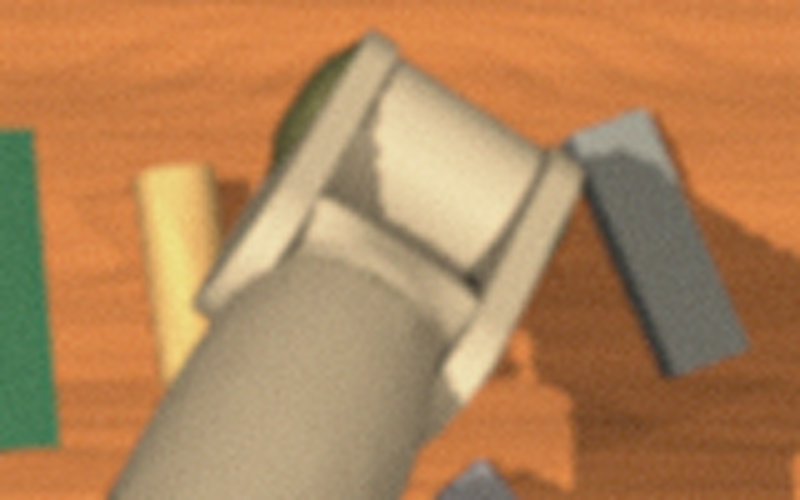

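```bash
python3 - <<'E'
from h import *
for z in (64.8-14,64.8-9,64.8-4):
  for dx in (30,36,44):
    for dy in(-11,11):
      print(z,dx,dy,((proj("scene",toworld(2+dx,-243.1+dy,z))[0]-[142,199]+.5)*5-.5).round())
E
```

```text
50.8 30 -11 [283. 329.]
50.8 30 11 [330. 325.]
50.8 36 -11 [283. 340.]
50.8 36 11 [330. 336.]
50.8 44 -11 [282. 355.]
50.8 44 11 [330. 351.]
55.8 30 -11 [281. 324.]
55.8 30 11 [328. 320.]
55.8 36 -11 [281. 335.]
55.8 36 11 [328. 331.]
55.8 44 -11 [280. 350.]
55.8 44 11 [328. 346.]
60.8 30 -11 [279. 318.]
60.8 30 11 [326. 314.]
60.8 36 -11 [279. 329.]
60.8 36 11 [326. 326.]
60.8 44 -11 [278. 344.]
60.8 44 11 [326. 341.]
```

Fingertips are about 6–14 mm below the TCP and still short of the bar. I'll descend to TCP z≈26.

play_rows([
  [[0.4,-0.002,-0.004,0.02,0,0,0.05],[0.4,-0.002,-0.004,0.02,0,0,0.05],[0.4,0,-0.004,0.02,0,0,0.05],[0.4,0,0,0.015,0,0,0],[0.4,0,0,0,0,0,0]],
])

```text
time_s: 2.2
ee_pos: [562.1, -250.7, 29.5]
eef_rot: [2.146, 2.288, 0.004]
ft_force: [-0.5, -0.0, -0.2]
opening: 59.8
```

```bash
python3 - <<'E'
from h import *
plan(-4,-215,26,1)
E
```

```text
local [  -3.3 -247.6   29.5] rotleft [ 0.005  0.002 -0.002] f [-0.5 -0.  -0.2] open 59.8 t 2.2
[0.4, np.float64(0.065), np.float64(-0.002), np.float64(0.007), np.float64(0.05), np.float64(0.02), np.float64(-0.02)]
```

play_rows([
  [[0.4,0.006,0,0.003,0.02,0,0],[0.4,0.006,0,0.002,0.02,0,0],[0.4,0.006,0,0.002,0,0,0],[0.4,0.006,0,0,0,0,0],[0.4,0.006,0,0,0,0,0],[0.4,0.006,0,0,0,0,0],[0.4,0.006,0,0,0,0,0],[0.4,0.005,0,0,0,0,0],[0.4,0.004,0,0,0,0,0],[0.4,0.003,0,0,0,0,0],[0.4,0.003,0,0,0,0,0],[0.4,0,0,0,0,0,0]],
])

```text
time_s: 3.2
ee_pos: [560.7, -218.9, 26.6]
eef_rot: [2.146, 2.289, -0.001]
ft_force: [0.8, -0.3, -0.4]
opening: 59.9
```

```bash
python3 - <<'E'
from h import *
plan(-4,-215,26,1)
im=env.camera("scene")[:,:,::-1][190:310,170:330]
cv2.imwrite("pics/s2.png",cv2.resize(im,None,fx=5,fy=5,interpolation=cv2.INTER_CUBIC))
E
```

```text
local [  -2.5 -215.8   26.6] rotleft [ 0.002  0.003 -0.001] f [ 0.8 -0.3 -0.4] open 59.9 t 3.2
[0.4, np.float64(0.002), np.float64(-0.003), np.float64(0.001), np.float64(0.02), np.float64(0.03), np.float64(-0.01)]
```

View pics/s2.png

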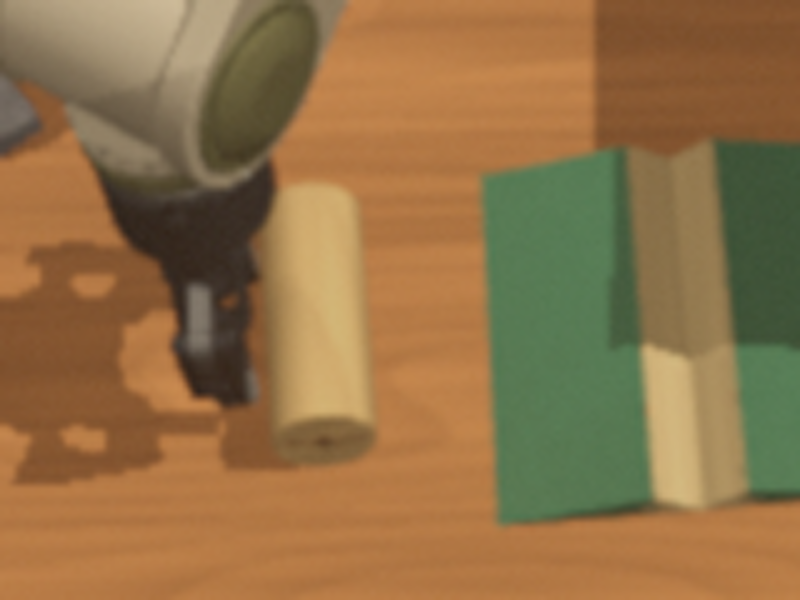

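play_rows([
  [[0.4,0.003,0,0,0,0,0],[0.4,0.004,0,0,0,0,0],[0.4,0.004,0,0,0,0,0],[0.4,0.005,0,0,0,0,0],[0.4,0.006,0,0,0,0,0],[0.4,0.006,0,0,0,0,0],[0.4,0.006,0,0,0,0,0],[0.4,0.006,0,0,0,0,0],[0.4,0.006,0,0,0,0,0],[0.4,0.006,0,0,0,0,0],[0.4,0.006,0,0,0,0,0],[0.4,0.006,0,0,0,0,0]],
])

```text
time_s: 4.25
ee_pos: [558.5, -184.4, 26.5]
eef_rot: [2.146, 2.288, -0.001]
ft_force: [0.0, 0.2, 0.3]
opening: 59.9
```

```bash
python3 - <<'E'
from h import *
plan(-4,-140,26,1)
im=env.camera("scene")[:,:,::-1][190:310,170:330]
cv2.imwrite("pics/s3.png",cv2.resize(im,None,fx=5,fy=5,interpolation=cv2.INTER_CUBIC))
E
```

```text
local [  -2.5 -181.2   26.5] rotleft [ 0.003  0.004 -0.002] f [0.  0.2 0.3] open 59.9 t 4.25
[0.4, np.float64(0.082), np.float64(-0.003), np.float64(0.001), np.float64(0.03), np.float64(0.04), np.float64(-0.02)]
```

View pics/s3.png

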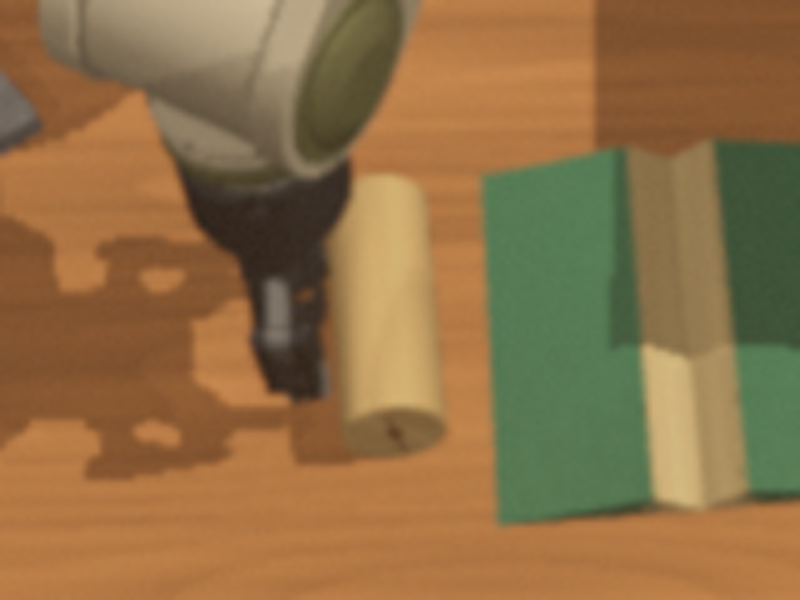

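The bar (crop ≈(388,315)) is rolling ahead of the fingers as intended. I'll carry on toward the ramp foot.

play_rows([
  [[0.4,0.006,0,0,0,0,0],[0.4,0.006,0,0,0,0,0],[0.4,0.006,0,0,0,0,0],[0.4,0.006,0,0,0,0,0],[0.4,0.006,0,0,0,0,0],[0.4,0.006,0,0,0,0,0],[0.4,0.006,0,0,0,0,0],[0.4,0.006,0,0,0,0,0],[0.4,0.006,0,0,0,0,0],[0.4,0.006,0,0,0,0,0],[0.4,0.006,0,0,0,0,0],[0.4,0.006,0,0,0,0,0]],
])

```text
time_s: 5.3
ee_pos: [555.9, -144.4, 26.4]
eef_rot: [2.146, 2.288, -0.001]
ft_force: [0.3, 0.1, 0.1]
opening: 59.6
```

```bash
python3 - <<'E'
from h import *
plan(-4,-140,26,1)
im=env.camera("scene")[:,:,::-1][190:310,170:330]
cv2.imwrite("pics/s4.png",cv2.resize(im,None,fx=5,fy=5,interpolation=cv2.INTER_CUBIC))
E
```

```text
local [  -2.4 -141.1   26.4] rotleft [ 0.003  0.004 -0.002] f [0.3 0.1 0.1] open 59.6 t 5.3
[0.4, np.float64(0.002), np.float64(-0.003), np.float64(0.001), np.float64(0.03), np.float64(0.04), np.float64(-0.02)]
```

View pics/s4.png

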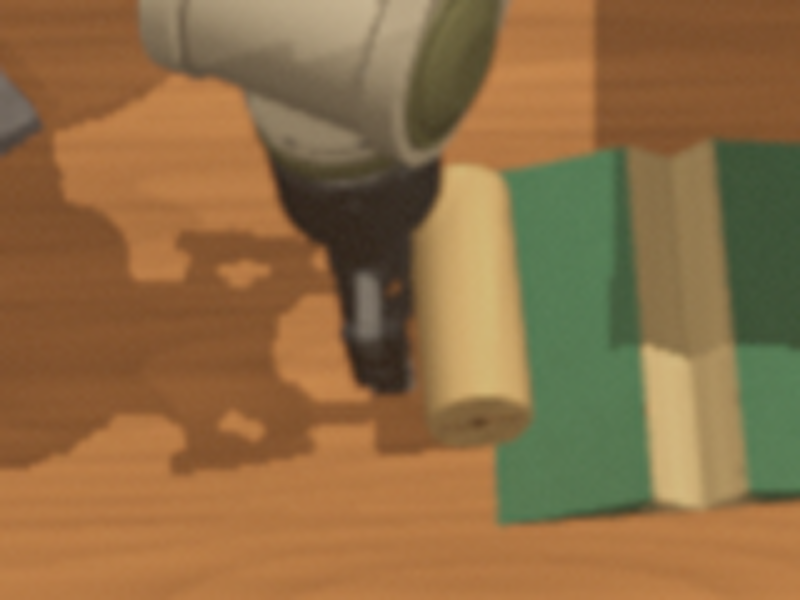

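```bash
python3 - <<'E'
from h import *
p=full([(507,200),(517,300),(529,400),(427,420),(414,275),(475,447),(472,164),(445,166)],(170,190))
f,r=fitcyl({"scene":p},[550,-105,.09]);print(f.round(3),r.round(1),tolocal([*f[:2],25]).round(1), (f[2]-CW)*57.3)
E
```

```text
[ 5.47496e+02 -1.07828e+02  1.20000e-01] [ 0.1  0.4  0.3  0.3  0.4  0.1 -0.1  0.1] [  -8.4 -104.1   25. ] 3.0834703655159887
```

Bar is at local (-8,-104), yaw +3°, at the ramp foot and still inside the ±35 mm allowance. I'll start up the ramp, raising the fingers a little.

play_rows([
  [[0.4,0.005,-0.001,-0.001,0,0,0],[0.4,0.006,-0.001,-0.001,0,0,0],[0.4,0.006,-0.001,-0.001,0,0,0],[0.4,0.006,-0.001,-0.001,0,0,0],[0.4,0.006,-0.001,-0.001,0,0,0],[0.4,0.006,-0.001,-0.001,0,0,0],[0.4,0.006,0,-0.001,0,0,0],[0.4,0.006,0,-0.001,0,0,0],[0.4,0.006,0,-0.001,0,0,0],[0.4,0.006,0,-0.001,0,0,0],[0.4,0.006,0,-0.001,0,0,0],[0.4,0.006,0,-0.001,0,0,0]],
])

```text
time_s: 6.35
ee_pos: [550.3, -105.9, 33.3]
eef_rot: [2.144, 2.288, -0.001]
ft_force: [-0.2, -0.5, 1.3]
opening: 59.9
```

```bash
python3 - <<'E'
from h import *
plan(-4,-140,26,1)
im=env.camera("scene")[:,:,::-1][190:310,170:330]
cv2.imwrite("pics/s5.png",cv2.resize(im,None,fx=5,fy=5,interpolation=cv2.INTER_CUBIC))
E
```

```text
local [  -5.4 -102.4   33.3] rotleft [ 0.004  0.005 -0.001] f [-0.2 -0.5  1.3] open 59.9 t 6.35
[0.4, np.float64(-0.075), np.float64(0.003), np.float64(0.015), np.float64(0.04), np.float64(0.05), np.float64(-0.01)]
```

View pics/s5.png

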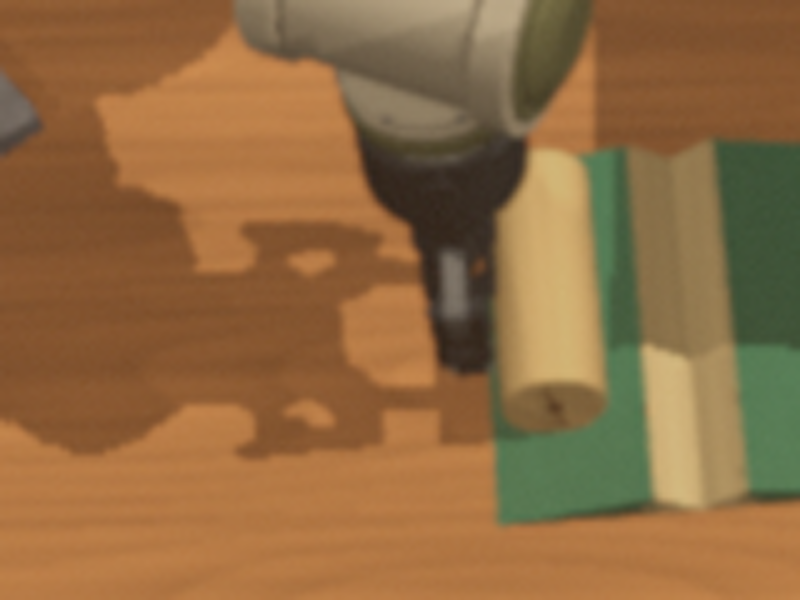

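play_rows([
  [[0.4,0.006,0,0,0,0,0],[0.4,0.006,0,0,0,0,0],[0.4,0.006,0,0,0,0,0],[0.4,0.006,0,-0.001,0,0,0],[0.4,0.006,0,0,0,0,0],[0.4,0.006,0,0,0,0,0],[0.4,0.006,0,-0.001,0,0,0],[0.4,0.006,0,0,0,0,0],[0.4,0.005,0,0,0,0,0],[0.4,0.004,0,0,0,0,0],[0.4,0.004,0,0,0,0,0]],
])

```text
time_s: 7.32
ee_pos: [548.2, -71.9, 34.4]
eef_rot: [2.144, 2.287, -0.001]
ft_force: [-0.1, -0.8, 1.0]
opening: 59.6
```

```bash
python3 - <<'E'
from h import *
plan(-4,-57,35,1)
im=env.camera("scene")[:,:,::-1][190:310,210:370]
cv2.imwrite("pics/s6.png",cv2.resize(im,None,fx=5,fy=5,interpolation=cv2.INTER_CUBIC))
E
```

```text
local [ -5.3 -68.3  34.4] rotleft [ 0.004  0.005 -0.001] f [-0.1 -0.8  1. ] open 59.6 t 7.3167
[0.4, np.float64(0.023), np.float64(0.003), np.float64(-0.001), np.float64(0.04), np.float64(0.05), np.float64(-0.01)]
```

View pics/s6.png

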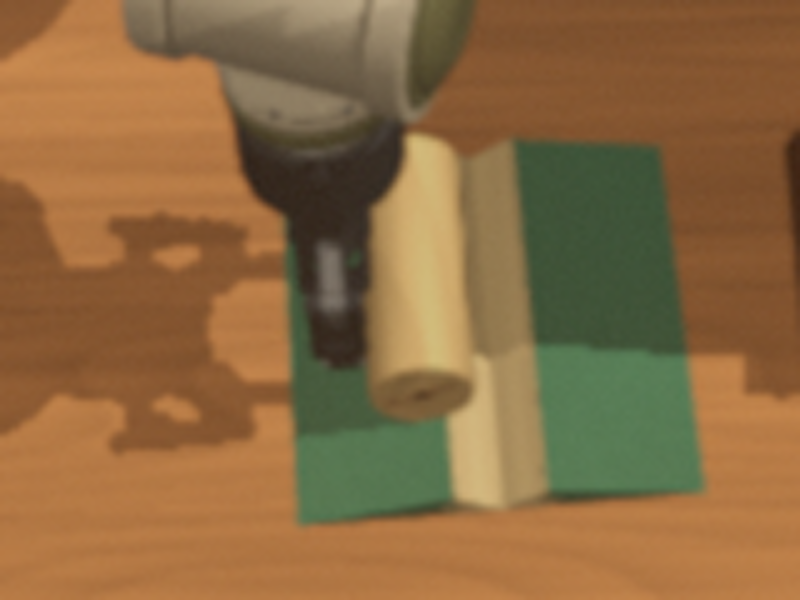

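```bash
python3 - <<'E'
from h import *
p=full([(459,170),(466,270),(473,375),(368,390),(370,300),(420,421),(430,132)],(210,190))
f,r=fitcyl({"scene":p},[550,-35,.07],z=38.5);print(f.round(3),r.round(1),tolocal([*f[:2],38.5]).round(1), (f[2]-CW)*57.3)
E
```

```text
[ 5.40906e+02 -3.56320e+01  5.30000e-02] [ 0.4  0.4  0.4 -0.1  1.1 -0.5 -0.6] [-10.2 -31.6  38.5] -0.7473696968769962
```

Bar is at local (-10,-32), square, 10 mm short of the crest. I'll creep over.

play_rows([
  [[0.4,0.004,0,0,0,0,0],[0.4,0.004,0,0,0,0,0],[0.4,0.004,0,0,0,0,0],[0.4,0.004,0,0,0,0,0],[0.4,0.003,0,0,0,0,0],[0.4,0.003,0,0,0,0,0],[0.4,0.002,0,0,0,0,0],[0.4,0,0,0,0,0,0]],
])

```text
time_s: 8.03
ee_pos: [546.9, -57.6, 33.9]
eef_rot: [2.145, 2.289, -0.001]
ft_force: [-0.2, 0.3, -0.3]
opening: 59.6
```

```bash
python3 - <<'E'
from h import *
plan(-4,-57,35,1)
im=env.camera("scene")[:,:,::-1][190:310,210:370]
cv2.imwrite("pics/s7.png",cv2.resize(im,None,fx=5,fy=5,interpolation=cv2.INTER_CUBIC))
E
```

```text
local [ -5.7 -54.   33.9] rotleft [ 0.003  0.004 -0.001] f [-0.2  0.3 -0.3] open 59.6 t 8.0333
[0.4, np.float64(-0.006), np.float64(0.003), np.float64(-0.002), np.float64(0.03), np.float64(0.04), np.float64(-0.01)]
```

View pics/s7.png

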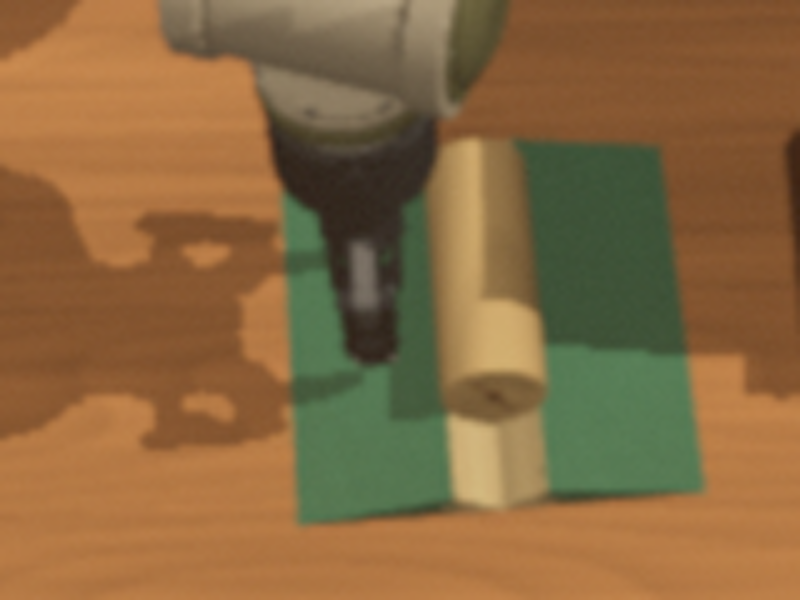

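The bar has dropped into the V, around crop (490,275). I'll back off and rise.

play_rows([
  [[0.4,-0.01,0,-0.004,0,0,0],[0.4,-0.02,0,-0.006,0,0,0],[0.4,-0.03,0,-0.01,0,0,0],[0.4,-0.04,0,-0.03,0,0,0],[0.4,-0.05,0,-0.05,0,0,0],[0.4,-0.05,0,-0.06,0,0,0],[0.4,-0.06,0,-0.06,0,0,0],[0.4,-0.06,0,-0.06,0,0,0],[0.4,-0.06,0,-0.03,0,0,0],[0.4,-0.06,0,0,0,0,0],[0.4,0,0,0,0,0,0],[0.4,0,0,0,0,0,0]],
])

```text
time_s: 9.08
ee_pos: [557.6, -293.1, 197.2]
eef_rot: [2.146, 2.284, -0.006]
ft_force: [0.4, 0.3, -1.2]
opening: 59.9
```

```bash
python3 - <<'E'
from h import *
plan(-4,-250,150,1)
for n,(x,y) in {"scene":(210,190),"top":(250,185)}.items():
    im=env.camera(n)[:,:,::-1]; cv2.imwrite(f"pics/{n}8full.png",im)
    cv2.imwrite(f"pics/{n}8.png",cv2.resize(im[y:y+120,x:x+160],None,fx=5,fy=5,interpolation=cv2.INTER_CUBIC))
E
```

```text
local [ -10.5 -289.6  197.2] rotleft [ 0.002  0.008 -0.004] f [ 0.4  0.3 -1.2] open 59.9 t 9.0833
[0.4, np.float64(0.08), np.float64(0.012), np.float64(0.094), np.float64(0.02), np.float64(0.08), np.float64(-0.04)]
```

View pics/scene8.png

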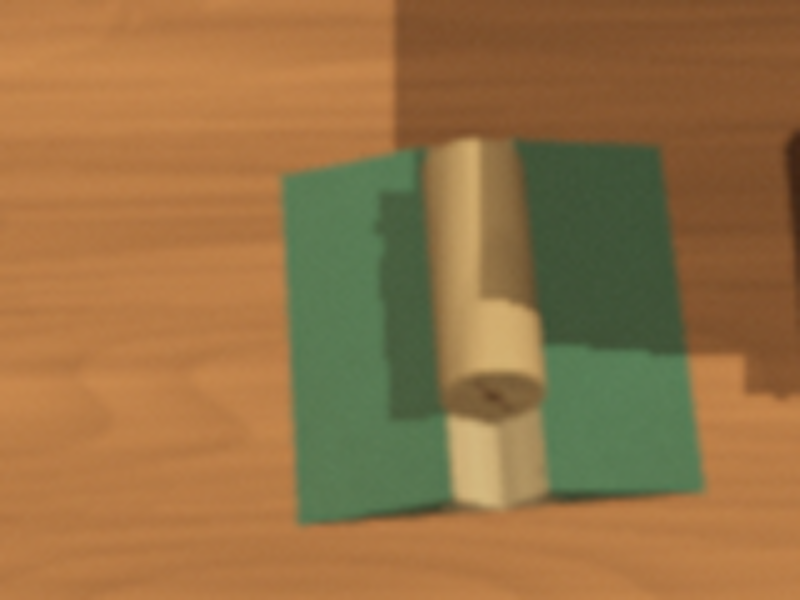

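View pics/top8.png

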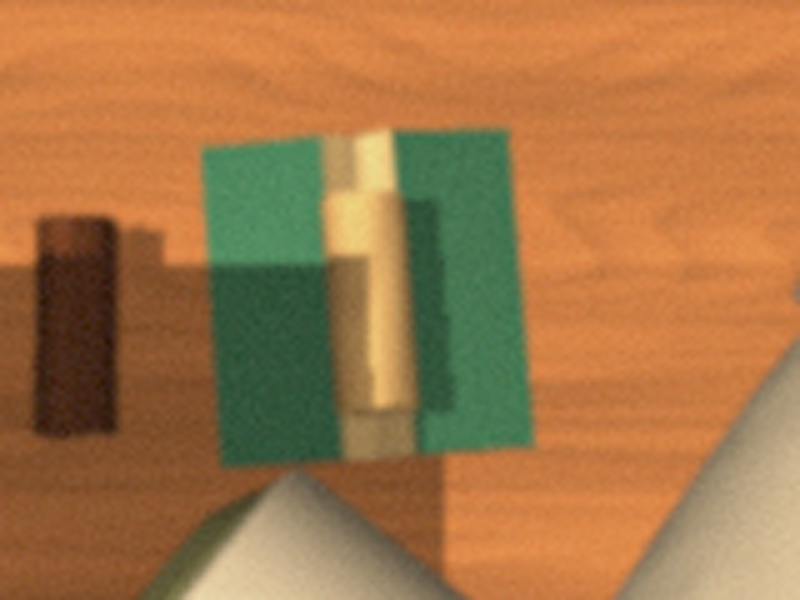

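View pics/scene8full.png

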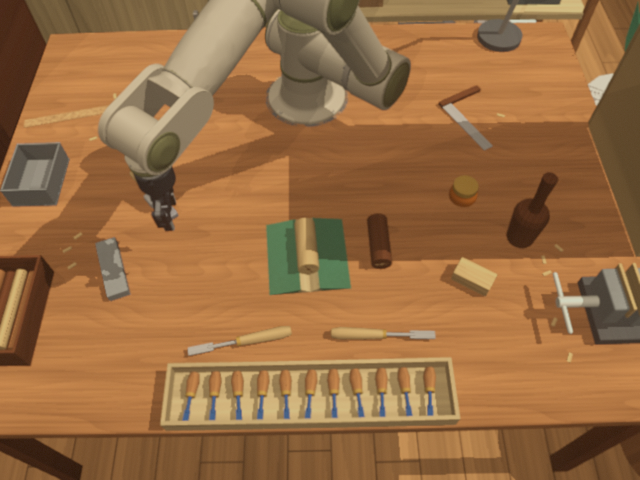

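The bar lies in the V with groove showing beyond both ends. Everything else looks unmoved. I'll rest for a few rows and check that it's still.

play_rows([
  [[0.4,0,0,0,0,0,0],[0.4,0,0,0,0,0,0],[0.4,0,0,0,0,0,0],[0.4,0,0,0,0,0,0],[0.4,0,0,0,0,0,0],[0.4,0,0,0,0,0,0]],
])

```text
time_s: 9.68
ee_pos: [557.6, -287.6, 195.3]
eef_rot: [2.143, 2.294, -0.006]
ft_force: [0.0, -0.8, -0.2]
opening: 59.9
```

```bash
python3 - <<'E'
from h import *
a=cv2.imread("pics/scene8full.png");b=env.camera("scene")[:,:,::-1]
print("bar moved?",cv2.absdiff(a,b)[205:305,230:400].max(), cv2.absdiff(a,b)[205:305,230:400].mean())
c=cv2.imread("pics/scene0.png"); print("others (walnut,gouges,right side)",[cv2.absdiff(c,b)[y0:y1,x0:x1].mean().round(2) for y0,y1,x0,x1 in((205,275,360,400),(320,360,180,440),(170,300,440,560),(170,225,128,145),(235,300,90,135))])
p=full([(425,180),(434,280),(441,380),(519,160),(533,270),(546,375),(495,419),(472,138)],(210,190))
q=full([(323,200),(331,300),(341,400),(404,200),(411,300),(416,400),(362,190),(380,411)],(250,185))
for o in({"scene":p},{"top":q}):
    f,r=fitcyl(o,[540,0,.07],z=31.5);print(tolocal([*f[:2],31.5]).round(1),(f[2]-CW)*57.3,r.round(1))
env.job_done()
E
```

```text
bar moved? 8 0.8684705882352941
others (walnut,gouges,right side) [np.float64(1.83), np.float64(2.06), np.float64(1.89), np.float64(23.2), np.float64(16.3)]
[-10.1   0.6  31.5] 0.7815521565579695 [0.6 0.5 0.1 0.6 0.4 0.2 0.2 0.2]
[-6.4 -2.  31.5] 0.1188455000191868 [0.2 0.3 0.9 0.2 0.3 0.9 0.3 0.3]
the job is handed in; nothing more can be done
```

I rolled the lime blank up its own ramp with the sides of the part-open fingers, let it drop over the crest into the V, and handed the job in at about 9.7 s. The forces I read stayed under 2 N.

- **Seating:** it lies at mid-V, at cradle y +0.6 mm (scene camera) and -2.0 mm (top camera), and within 1° of the groove.
- **Ends:** it sits 6 to 10 mm off centre along the groove, against 35 mm allowed, so neither end sticks out. The two cameras disagree here by about 4 mm.
- **At rest:** two pictures about 0.6 s apart showed only image noise over the bar.
- **Other things:** the picture comparison found no change at the walnut, the gouges, the wax, the mallet or the offcut.
- **Not confirmed:** the brush and stone areas did differ in that comparison (23 and 16 grey levels, against about 2 elsewhere). I put this down to the arm and its shadow, which cover both spots. The tool did not touch either, but I did not measure their poses again.
- **Arm:** it finished with the TCP about 195 mm up, clear of everything.

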